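# Put the microscope's optics away in the service tray

## Task

Put the microscope's four loose optics away in the service tray: the objective, the camera adapter, the reflector block and the analyser slider each go into the insert whose cut-out matches its shape and size, the same way up as it stands now and fully down on the cut-out's white floor. Lower them in rather than dropping them, and leave the rubber blower and the little cleaner bottle where they are.

Things in the scene. Friction and masses are not known exactly. Their poses are not given: they have to be found in the camera images.
- objective_mid (a point): Microscope objective standing thread down, front lens up: round silver metal barrel 32 mm in diameter, 60 mm high overall, on a brass thread 26 mm in diameter and 7 mm long; above 44 mm it narrows to 29 mm and then to a 20 mm nose. About 160 g. The point is on its axis, half-way up (30 mm above its foot); z up along the axis. Goes into the small round cut-out.
- adapter_mid (a point): Camera adapter tube standing upright: round white body 54 mm in diameter with a black ring, 62 mm high overall, on a steel foot 46 mm in diameter and 7 mm high; above 38 mm it steps in to 44 mm (black), above 46 mm to 36 mm, with a 25 mm steel thread at the very top. About 240 g. The point is on its axis, half-way up (31 mm above its foot); z up along the axis. Goes into the large round cut-out.
- reflector_mid (a point): Reflector block (mirror block): black box 50 mm long (its x) by 36 mm wide (its y), 44 mm high overall, on an aluminium base 46 x 32 mm and 7 mm high, a round window in its top. About 150 g. The point is its centre, half-way up (22 mm above its foot); z up. Goes into the oblong cut-out, its long side along the cut-out's long side (either way round).
- slider_mid (a point): Analyser slider lying flat: aluminium bar 84 mm long (its x), 22 mm wide (its y), 16 mm high, with a round green window in its top and one end black. About 80 g. The point is its centre, half-way up (8 mm above its underside); z up. Goes into the long slot, along it (either way round).
- insert_small_round: Insert with the small round cut-out, 40 mm in diameter: a black plastic square 110 x 110 x 12 mm, fixed in the metal tray (walls 12 mm high); the cut-out is centred, 6 mm deep, its floor white. Origin: centre of the underside, 3 mm above the bench; floor of the cut-out 6 mm, top 12 mm above it.
- insert_large_round: Insert with the large round cut-out, 60 mm in diameter: a black plastic square 110 x 110 x 12 mm, fixed in the metal tray (walls 12 mm high); the cut-out is centred, 6 mm deep, its floor white. Origin: centre of the underside, 3 mm above the bench; floor of the cut-out 6 mm, top 12 mm above it.
- insert_oblong: Insert with the oblong cut-out, 58 mm (along its x) by 44 mm (along its y): a black plastic square 110 x 110 x 12 mm, fixed in the metal tray (walls 12 mm high); the cut-out is centred, 6 mm deep, its floor white. Origin: centre of the underside, 3 mm above the bench; floor of the cut-out 6 mm, top 12 mm above it.
- insert_slot: Insert with the long slot, 96 mm (along its x) by 34 mm (along its y): a black plastic square 110 x 110 x 12 mm, fixed in the metal tray (walls 12 mm high); the cut-out is centred, 6 mm deep, its floor white. Origin: centre of the underside, 3 mm above the bench; floor of the cut-out 6 mm, top 12 mm above it. The four inserts lie two by two, 113 mm apart; which lies where changes.
- blower_mid (a point): Dust blower, not to be moved: black rubber bulb 52 mm in diameter with a short grey nozzle, 71 mm high, standing loose on the bench. The point is on its axis, 35 mm up.
- cleaner_mid (a point): Small white bottle of lens cleaner, not to be moved: 38 mm in diameter, 70 mm high, standing loose on the bench. The point is on its axis, 35 mm up.
Mind the look-alikes: they are no part of the job. Leave any orange look-alike of the part that bears adapter_mid alone.

How it is judged:
By the outcome, as a careful person would: the job done as asked, in the order asked, and still so for the second after the job is handed in, with the robot touching nothing.
It also fails if it takes over 112 s, if anything falls off the work surface, if the arm or the gripper's body presses on something with over 40 N, if the wrist force passes 120 N, or if a joint passes its speed limit or range.

## Robot

A 7-joint arm with a two-finger parallel gripper is mounted at the origin on the work surface. World frame = base frame: x ahead of the robot, y to its left, z up, the work surface at z = 0. Lengths are in m, angles in rad, forces in N, time in s.
With the tool pointing down it reaches from about 0.425 to 0.925 m from the base axis. Payload 6.8 kg.
Tool frame: the origin (TCP) lies midway between the tips of the shut fingers; the grasp point (between the pads) lies 19 mm behind it; z points along the fingers, y is the line along which they close (so a half turn about z gives the same grasp; the last joint's range is limited). The gripper opens to 85 mm and grips with 20 to 120 N. Pads are 22 mm wide; open, the fingers measure 114 mm over their backs; the gripper's body (76 mm by 85 mm) begins 54 mm behind the grasp point. The pads swing forward as they close: fully open they stand 13 mm farther back than shut.
Start: joints at [-1.402, 0.477, 0.022, 1.555, -0.011, 1.109, -0.083], TCP at [0.184, 0.649, 0.231] pointing down, gripper open.
Joint ranges: [-2.96, 2.96], [-0.34, 2.1], [-1.41, 1.46], [0.24, 2.44], [-1.37, 4.51], [0.17, 1.92], [-2.96, 2.96]. Speed limits (rad/s): [2.39, 2.39, 3.14, 3.14, 3.14, 3.14, 3.14].

## Interface

Orientations are given as a rotation vector (axis times angle).
In Python, from bench import get_obs, grab_frame, camera_params, r gives the robot as it stands.
- The arm moves only by the shell command python3 -m jog 'ROWS' [FORCE]. ROWS is JSON, a list of rows, each an object of numbers: "rx", "ry", "rz": the turn, a rotation vector about the world's x, y, z scaled (see below); "x", "y", "z": the shift along the world's x, y, z scaled (see below); "jaw": the opening, from -1 (shut) to 1 (fully open). In form: [{"rx": .., "ry": .., "rz": .., "x": .., "y": .., "z": .., "jaw": ..}, ...]. A call has 1 to 8 rows; each row shifts and turns the commanded pose from where the row before left it; what a row does not reach is not made up. The controller multiplies each number of a shift by 60 mm and each number of a turn by 10 degrees. A row lasts 1/8 s, in which the tool goes at most 62.5 mm and 10.7 degrees, less where a joint would pass 70% of its speed; a pose out of reach is approached as far as the arm can. A call with a number of a shift or a turn outside -1 to 1 is refused whole. A call with a gripper value outside its range is refused whole. The fingers move at their own pace and stop on an object; FORCE is the grip in N (left out, the last holds). Time passes only in rows, so rows that do not move let the fingers close. It gives the time, the measured TCP pose, the force, the opening and the grip force at its end, in the units of the state.
- get_obs(): the state, without advancing time (a new reading comes with each control period).
- grab_frame(name): name is "side" or "top"; returns the picture (480x640x3 uint8, red, green, blue); there is no depth.
- camera_params(name): a dict with "fx", "fy", "cx", "cy" (pixels), "R" (3x3) and "t" (3): a world point X has camera coordinates R X + t. Camera axes: x right, y down, z forward; pixel columns grow to the right and rows downward; lengths in m; the calibration is good to about 2 mm. A picture is of the moment at which its call begins. camera_params takes no time and is no camera call.
- r.hand_in(): hands the job in; it is judged then, once.
The state is a dict: "clock": time; "joints": joint angles; "qvel": joint speeds; "tau": joint torques, N m; "tcp_pos": TCP position; "orientation": TCP orientation; "contact_force": force on the tool from outside, world axes, zero at the start; "moment": the same for the moment, N m; "grip_width": finger opening in m; "gripper_force": force on a finger pad.
Only numpy, scipy, OpenCV 4.12 (cv2) and the standard library are available. Lean on these libraries where they do the work, as an engineer would, in place of code of your own. Each camera call takes 0.05 s, during which the arm holds its last target. There are 200 camera calls.

## Working session

There is one attempt and no reset: what is moved stays moved. The work goes in short steps, Python scripts to look and compute and a shell command to move; the robot and the scene stay as the last step left them, time stands still between calls to the robot, and variables do not carry over. Pictures are saved under pics/ and viewed, at most 14 in all, crops included, and the job is handed in when it is done.

```bash
ls; mkdir -p pics; python3 - <<'E'
from bench import get_obs, grab_frame, camera_params
import cv2, numpy as np
for n in("side","top"):
    im=grab_frame(n); cv2.imwrite(f"pics/{n}0.png",im[:,:,::-1]); c=camera_params(n)
    R=np.array(c["R"]);print(n,c["fx"],c["cx"],c["cy"],R.round(3).tolist(),(-R.T@np.array(c["t"])).round(3))
o=get_obs();print({k:np.round(v,3) for k,v in o.items()})
E
```

```text
pics
side 523.128806835986 317.3495340801408 238.84906603549982 [[-0.932, -0.363, -0.011], [-0.178, 0.483, -0.857], [0.317, -0.797, -0.515]] [0.262 0.677 0.507]
top 476.0012269185744 318.8315883087326 236.6926798638149 [[0.006, -1.0, 0.003], [-0.995, -0.007, -0.098], [0.098, -0.003, -0.995]] [ 0.476 -0.031  0.905]
{'clock': np.float64(0.1), 'joints': array([-1.402,  0.478,  0.022,  1.556, -0.011,  1.109, -0.083]), 'qvel': array([-0.   , -0.001,  0.001, -0.004,  0.001, -0.002,  0.001]), 'tau': array([ 4.0000e-03, -5.9776e+01,  1.6130e+00, -2.8195e+01,  1.3000e-02,
        5.0000e-03,  0.0000e+00]), 'tcp_pos': array([0.184, 0.649, 0.23 ]), 'orientation': array([-4.330e-01, -3.111e+00,  3.000e-03]), 'contact_force': array([ 0.185,  0.214, -0.251]), 'moment': array([-0.042, -0.005,  0.007]), 'gripper_force': np.float64(0.0), 'grip_width': np.float64(0.086)}
```

View pics/top0.png

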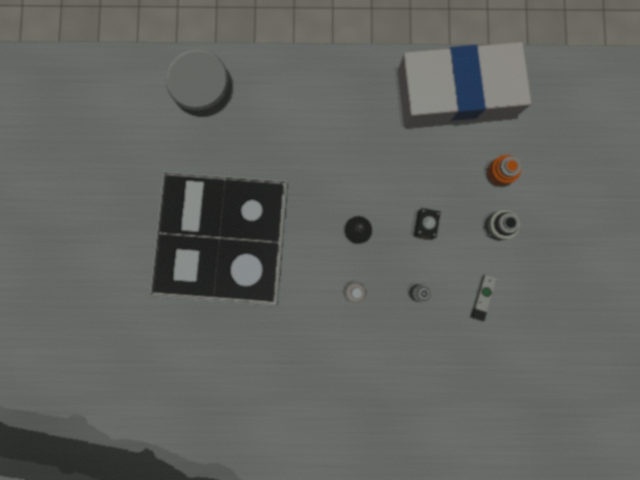

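View pics/side0.png

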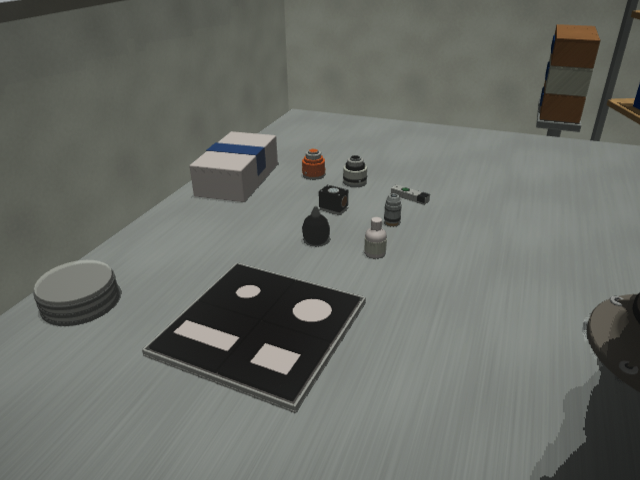

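The top view shows the slot insert at (193,206), small round (252,210), oblong (186,265) and large round (247,269). Among the parts are the blower (358,229), cleaner (355,292), reflector (428,222), objective (420,293) and slider (484,297). There are two adapter-like things: the white one at (503,224), which fits the description (white body, black ring), and the orange look-alike at (505,169), which I leave alone. I'll check this in an enlarged crop.

```bash
cat > h.py <<'E'
import numpy as np, cv2
from bench import get_obs, grab_frame, camera_params
def ray(n,u,v,z):
    c=camera_params(n);R=np.array(c["R"]);C=-R.T@np.array(c["t"])
    d=R.T@np.array([(u-c["cx"])/c["fx"],(v-c["cy"])/c["fy"],1.]);return C+d*(z-C[2])/d[2]
def proj(n,X):
    c=camera_params(n);p=np.array(c["R"])@X+np.array(c["t"]);return np.array([c["fx"]*p[0]/p[2]+c["cx"],c["fy"]*p[1]/p[2]+c["cy"]])
E
python3 - <<'E'
from h import *
im=cv2.imread("pics/top0.png"); s=cv2.imread("pics/side0.png")
a=cv2.resize(im[140:330,330:530],(800,760),interpolation=cv2.INTER_CUBIC)
a=cv2.resize(im[150:330,335:535],None,fx=3,fy=3,interpolation=cv2.INTER_CUBIC)
cv2.imwrite("pics/c1.png",cv2.convertScaleAbs(a,alpha=1.6))
b=cv2.resize(s[140:270,290:450],None,fx=4.5,fy=4.5,interpolation=cv2.INTER_CUBIC)
cv2.imwrite("pics/c2.png",cv2.convertScaleAbs(b,alpha=1.4))
g=cv2.cvtColor(im,cv2.COLOR_BGR2GRAY)
sub=np.zeros_like(g); sub[170:305,150:290]=g[170:305,150:290]
for c in cv2.findContours((sub>110).astype(np.uint8),0,2)[0]:
    if cv2.contourArea(c)<150: continue
    P=np.array([ray("top",u,v,.012)[:2] for u,v in c[:,0]],np.float32)
    r=cv2.minAreaRect(P*1000); print(np.round(r[0],1),np.round(r[1],1),round(r[2],1))
E
```

```text
[501.6 102.2] [54.6 56.4] 45.7
[509.5 215.3] [41.4 56.6] 85.8
[614.1  94.2] [33.9 36.2] 46.0
[622.  207.3] [31.3 93.5] 86.0
```

View pics/c1.png

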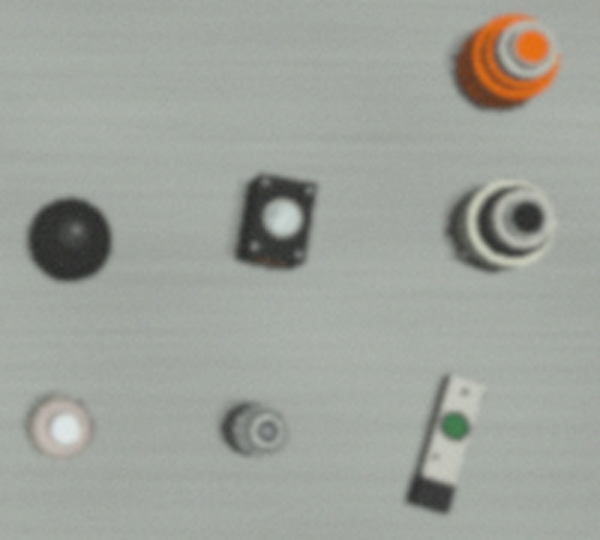

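View pics/c2.png

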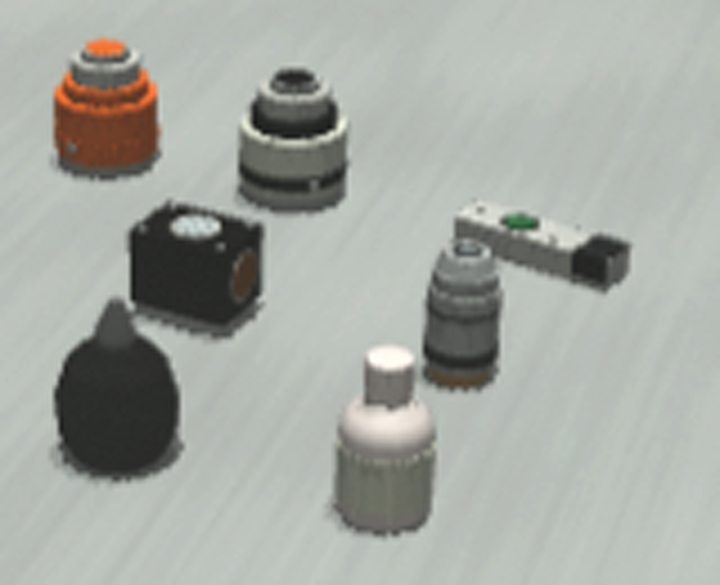

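The crops confirm it: the white adapter with the black ring is at top pixel (510,222) for its bore, and the orange one is the decoy. The objective nose is at (424,294), the reflector window at (429,222) and the slider middle near (484,298).

```bash
python3 - <<'E'
from h import *
f=lambda p,z:ray("top",p[0]/3+335-1/3,p[1]/3+150-1/3,z)
def show(n,pts,z):
    P=np.array([f(p,z) for p in pts]);print(n,(P.mean(0)*1000).round(1),end=' ')
    if len(P)==4: d=P[:2].mean(0)-P[2:].mean(0);print("long axis deg",np.degrees(np.arctan2(d[1],d[0])).round(1),(np.linalg.norm(d)*1000).round(1),end='')
    print(" side px crop",((proj("side",P.mean(0))-[290,140])*4.5).round(0))
show("adapter bore",[(526,216)],.062)
show("adapter ring",[(509,224)],.038)
show("objective",[(267,431)],.060)
show("refl screws",[(265,182),(313,189),(254,247),(299,255)],.044)
show("refl win",[(283,217)],.044)
show("slider",[(451,374),(485,384),(447,513),(407,503)],.016)
show("slider win",[(455,426)],.016)
show("cleaner",[(66,429)],.07);show("blower",[(75,232)],.071)
from scipy.spatial.transform import Rotation as R
print(R.from_rotvec(get_obs()["orientation"]).as_matrix().round(3))
E
```

```text
adapter bore [ 588.5 -375.    62. ]  side px crop [290.  73.]
adapter ring [ 586.7 -374.2   38. ]  side px crop [292. 119.]
objective [ 460.3 -219.1   60. ]  side px crop [465. 246.]
refl screws [ 588.6 -234.2   44. ] long axis deg -11.6 41.0 side px crop [194. 221.]
refl win [ 589.3 -234.4   44. ]  side px crop [193. 221.]
slider [ 452.6 -340.6   16. ] long axis deg -19.2 84.0 side px crop [537. 225.]
slider win [ 463.2 -345.5   16. ]  side px crop [518. 218.]
cleaner [ 460.9 -100.1   70. ]  side px crop [388. 351.]
blower [ 576.  -105.4   71. ]  side px crop [115. 295.]
[[-0.962  0.273 -0.   ]
 [ 0.273  0.962 -0.002]
 [-0.    -0.002 -1.   ]]
```

```bash
python3 -m jog '[{"x":0.575,"y":-0.73,"jaw":1},{"x":0.575,"y":-0.73},{"x":0.575,"y":-0.73},{"x":0.575,"y":-0.73},{"x":0.575,"y":-0.73},{"x":0.575,"y":-0.73},{"x":0.575,"y":-0.73},{"x":0.575,"y":-0.73}]' 40
```

```text
validation failed for argument at $[0]...
```

```bash
python3 -m jog '[{"rx":0,"ry":0,"rz":0,"x":0.575,"y":-0.73,"z":0,"jaw":1},{"rx":0,"ry":0,"rz":0,"x":0.575,"y":-0.73,"z":0,"jaw":1},{"rx":0,"ry":0,"rz":0,"x":0.575,"y":-0.73,"z":0,"jaw":1},{"rx":0,"ry":0,"rz":0,"x":0.575,"y":-0.73,"z":0,"jaw":1},{"rx":0,"ry":0,"rz":0,"x":0.575,"y":-0.73,"z":0,"jaw":1},{"rx":0,"ry":0,"rz":0,"x":0.575,"y":-0.73,"z":0,"jaw":1},{"rx":0,"ry":0,"rz":0,"x":0.575,"y":-0.73,"z":0,"jaw":1},{"rx":0,"ry":0,"rz":0,"x":0.575,"y":-0.73,"z":0,"jaw":1}]' 40
```

```text
clock: 1.1
tcp_pos: [0.4612, 0.2972, 0.2311]
orientation: [-0.433, -3.111, 0.0]
contact_force: [0.4, 0.1, 0.0]
grip_width: 0.0854
gripper_force: 0.0
```

```bash
python3 -m jog '[{"rx":0,"ry":0,"rz":0,"x":0,"y":-0.98,"z":0,"jaw":1},{"rx":0,"ry":0,"rz":0,"x":0,"y":-0.98,"z":0,"jaw":1},{"rx":0,"ry":0,"rz":0,"x":0,"y":-0.98,"z":0,"jaw":1},{"rx":0,"ry":0,"rz":0,"x":0,"y":-0.98,"z":0,"jaw":1},{"rx":0,"ry":0,"rz":0,"x":0,"y":-0.98,"z":0,"jaw":1},{"rx":0,"ry":0,"rz":0,"x":0,"y":-0.98,"z":0,"jaw":1},{"rx":0,"ry":0,"rz":0,"x":0,"y":-0.98,"z":0,"jaw":1},{"rx":0,"ry":0,"rz":0,"x":0,"y":-0.98,"z":0,"jaw":1}]' 40
```

```text
clock: 2.1
tcp_pos: [0.4601, -0.1732, 0.2313]
orientation: [0.433, 3.111, 0.001]
contact_force: [1.5, 0.6, 0.1]
grip_width: 0.0852
gripper_force: 0.0
```

```bash
python3 -m jog '[{"rx":0,"ry":0,"rz":0,"x":0,"y":-0.76,"z":0,"jaw":1},{"rx":0,"ry":0,"rz":0,"x":0,"y":0,"z":-0.75,"jaw":1},{"rx":0,"ry":0,"rz":0,"x":0,"y":0,"z":-0.75,"jaw":1},{"rx":0,"ry":0,"rz":0,"x":0,"y":0,"z":-0.6,"jaw":1},{"rx":0,"ry":0,"rz":0,"x":0,"y":0,"z":0,"jaw":1}]' 40; python3 - <<'E'
from h import *
im=grab_frame("side");cv2.imwrite("pics/s1.png",cv2.resize(im[80:280,270:470,::-1],None,fx=3,fy=3,interpolation=2))
E
```

```text
clock: 2.72
tcp_pos: [0.4582, -0.2164, 0.1031]
orientation: [-0.433, -3.105, -0.001]
contact_force: [-0.4, 0.6, 0.0]
grip_width: 0.0852
gripper_force: 0.0
```

View pics/s1.png

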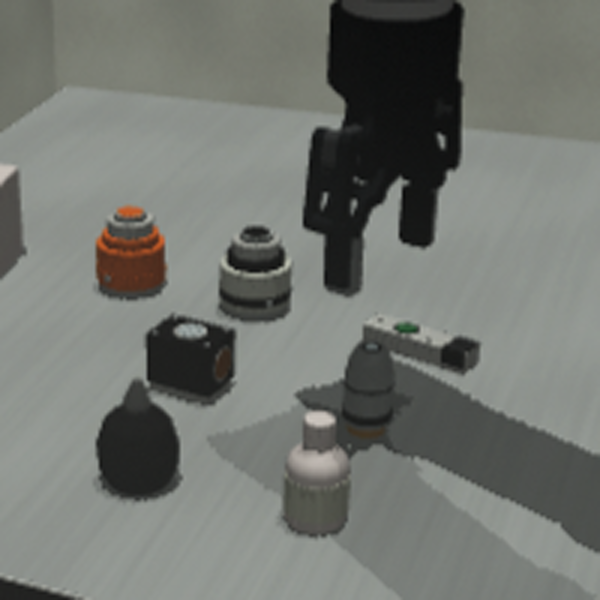

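The open fingers, at (342,270) and (417,225) in the crop, stand above and either side of the objective (370,390). I descend.

```bash
python3 -m jog '[{"rx":0,"ry":0,"rz":0,"x":0.035,"y":-0.04,"z":-0.5,"jaw":1},{"rx":0,"ry":0,"rz":0,"x":0,"y":0,"z":-0.5,"jaw":1},{"rx":0,"ry":0,"rz":0,"x":0,"y":0,"z":-0.36,"jaw":1},{"rx":0,"ry":0,"rz":0,"x":0,"y":0,"z":-0.18,"jaw":1},{"rx":0,"ry":0,"rz":0,"x":0,"y":0,"z":0,"jaw":-1},{"rx":0,"ry":0,"rz":0,"x":0,"y":0,"z":0,"jaw":-1},{"rx":0,"ry":0,"rz":0,"x":0,"y":0,"z":0,"jaw":-1},{"rx":0,"ry":0,"rz":0,"x":0,"y":0,"z":0,"jaw":-1}]' 40; python3 -m jog '[{"rx":0,"ry":0,"rz":0,"x":0,"y":0,"z":0,"jaw":-1},{"rx":0,"ry":0,"rz":0,"x":0,"y":0,"z":0,"jaw":-1},{"rx":0,"ry":0,"rz":0,"x":0,"y":0,"z":0,"jaw":-1},{"rx":0,"ry":0,"rz":0,"x":0,"y":0,"z":0,"jaw":-1}]' 40
```

```text
clock: 3.78
tcp_pos: [0.4633, -0.2197, 0.0139]
orientation: [0.433, 3.11, 0.0]
contact_force: [-2.0, 1.4, 6.5]
grip_width: 0.0313
gripper_force: 39.1
clock: 4.28
tcp_pos: [0.4633, -0.2197, 0.014]
orientation: [0.433, 3.11, 0.0]
contact_force: [-1.0, 1.5, 6.4]
grip_width: 0.031
gripper_force: 39.1
```

```bash
python3 -m jog '[{"rx":0,"ry":0,"rz":0,"x":0,"y":0,"z":0.5,"jaw":-1},{"rx":0,"ry":0,"rz":0,"x":0,"y":0,"z":0.9,"jaw":-1},{"rx":0,"ry":0,"rz":0,"x":0,"y":0,"z":0.9,"jaw":-1},{"rx":0,"ry":0,"rz":0,"x":0.4,"y":0.87,"z":0,"jaw":-1},{"rx":0,"ry":0,"rz":0,"x":0.4,"y":0.87,"z":0,"jaw":-1},{"rx":0,"ry":0,"rz":0,"x":0.4,"y":0.87,"z":0,"jaw":-1},{"rx":0,"ry":0,"rz":0,"x":0.4,"y":0.87,"z":0,"jaw":-1},{"rx":0,"ry":0,"rz":0,"x":0.4,"y":0.87,"z":0,"jaw":-1}]' 40; python3 -m jog '[{"rx":0,"ry":0,"rz":0,"x":0.4,"y":0.87,"z":0,"jaw":-1},{"rx":0,"ry":0,"rz":0,"x":0.1,"y":0,"z":-0.4,"jaw":-1},{"rx":0,"ry":0,"rz":0,"x":0,"y":0,"z":-0.4,"jaw":-1},{"rx":0,"ry":0,"rz":0,"x":0,"y":0,"z":0,"jaw":-1}]' 40
```

```text
clock: 5.28
tcp_pos: [0.5829, 0.0433, 0.1512]
orientation: [0.433, 3.111, 0.0]
contact_force: [1.0, -0.0, -1.5]
grip_width: 0.0306
gripper_force: 40.4
clock: 5.78
tcp_pos: [0.6107, 0.0935, 0.1012]
orientation: [-0.433, -3.108, 0.003]
contact_force: [-0.7, 0.5, -1.8]
grip_width: 0.0307
gripper_force: 40.3
```

```bash
python3 -m jog '[{"rx":0,"ry":0,"rz":0,"x":0.09,"y":0.01,"z":-0.4,"jaw":-1},{"rx":0,"ry":0,"rz":0,"x":0,"y":0,"z":-0.4,"jaw":-1},{"rx":0,"ry":0,"rz":0,"x":0,"y":0,"z":0,"jaw":-1}]' 40; python3 - <<'E'
from h import *
a=grab_frame("side")
cv2.imwrite("pics/s2.png",cv2.resize(a[200:400,150:400,::-1],None,fx=3,fy=3,interpolation=2))
print(get_obs()["tcp_pos"], proj("side",np.array([.6141,.0942,.009])),((proj("side",np.array([.6141,.0942,.009]))-[150,200])*3))
E
```

```text
clock: 6.15
tcp_pos: [0.6169, 0.094, 0.0545]
orientation: [-0.434, -3.109, 0.001]
contact_force: [0.8, -0.6, -2.2]
grip_width: 0.0306
gripper_force: 40.3
[0.61794001 0.09410853 0.05560951] [247.82882745 290.83839639] [293.48648236 272.51518916]
```

View pics/s2.png

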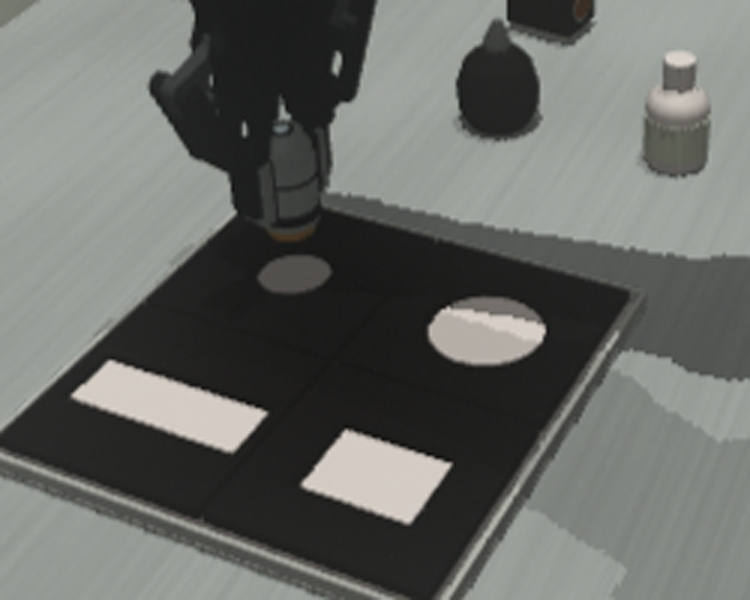

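```bash
python3 - <<'E'
from h import *
print(ray("side",150+290/3,200+234/3,.041),ray("side",150+294/3,200+273/3,.009))
print((proj("side",np.array([.614,.0942,.041]))-[150,200])*3)
E
```

```text
[0.60870162 0.10283322 0.041     ] [0.61364315 0.09448638 0.009     ]
[288.75817075 222.919027  ]
```

```bash
python3 -m jog '[{"rx":0,"ry":0,"rz":0,"x":0,"y":0,"z":-0.2,"jaw":-1},{"rx":0,"ry":0,"rz":0,"x":0,"y":0,"z":-0.15,"jaw":-1},{"rx":0,"ry":0,"rz":0,"x":0,"y":0,"z":-0.1,"jaw":-1},{"rx":0,"ry":0,"rz":0,"x":0,"y":0,"z":0,"jaw":-1}]' 40
```

```text
clock: 6.7
tcp_pos: [0.6175, 0.0942, 0.0273]
orientation: [-0.433, -3.11, 0.001]
contact_force: [0.8, -1.0, -2.4]
grip_width: 0.031
gripper_force: 40.3
```

```bash
python3 -m jog '[{"rx":0,"ry":0,"rz":0,"x":0,"y":0,"z":-0.04,"jaw":-1},{"rx":0,"ry":0,"rz":0,"x":0,"y":0,"z":-0.03,"jaw":-1},{"rx":0,"ry":0,"rz":0,"x":0,"y":0,"z":0,"jaw":-1}]' 40
```

```text
clock: 7.08
tcp_pos: [0.6179, 0.0943, 0.0237]
orientation: [-0.433, -3.111, -0.0]
contact_force: [0.2, 0.4, -1.6]
grip_width: 0.031
gripper_force: 40.3
```

```bash
python3 - <<'E'
from h import *
a=grab_frame("side")
cv2.imwrite("pics/s3.png",cv2.resize(a[200:300,200:300,::-1],None,fx=6,fy=6,interpolation=2))
E
```

```text
(no output)
```

View pics/s3.png

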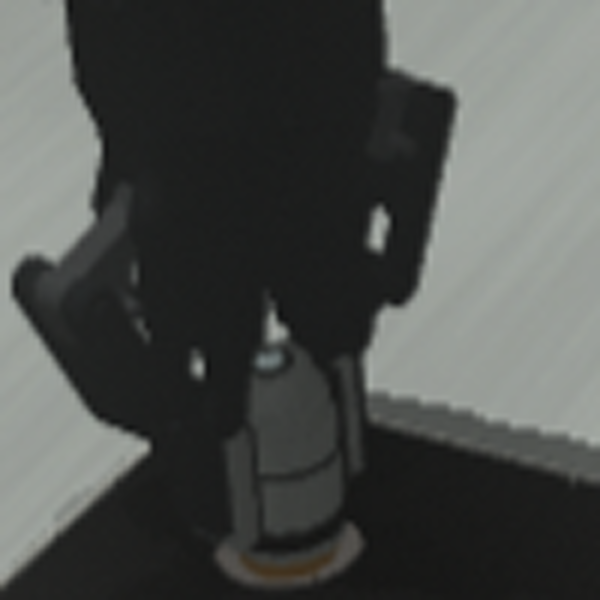

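The objective's brass foot sits centred in the white hole at crop (290,565). I lower it to contact.

```bash
python3 -m jog '[{"rx":0,"ry":0,"rz":0,"x":0,"y":0,"z":-0.02,"jaw":-1},{"rx":0,"ry":0,"rz":0,"x":0,"y":0,"z":-0.01,"jaw":-1},{"rx":0,"ry":0,"rz":0,"x":0,"y":0,"z":0,"jaw":-1}]' 40
```

```text
clock: 7.5
tcp_pos: [0.6182, 0.0943, 0.023]
orientation: [0.434, 3.111, 0.001]
contact_force: [-3.0, 0.3, 7.4]
grip_width: 0.0306
gripper_force: 41.3
```

```bash
python3 -m jog '[{"rx":0,"ry":0,"rz":0,"x":0,"y":0,"z":0,"jaw":0.1},{"rx":0,"ry":0,"rz":0,"x":0,"y":0,"z":0,"jaw":0.5},{"rx":0,"ry":0,"rz":0,"x":0,"y":0,"z":0,"jaw":1},{"rx":0,"ry":0,"rz":0,"x":0,"y":0,"z":0.3,"jaw":1},{"rx":0,"ry":0,"rz":0,"x":0,"y":0,"z":0.9,"jaw":1},{"rx":0,"ry":0,"rz":0,"x":0,"y":0,"z":0.9,"jaw":1},{"rx":0,"ry":0,"rz":0,"x":0,"y":0,"z":0.3,"jaw":1},{"rx":0,"ry":0,"rz":0,"x":0,"y":0,"z":0,"jaw":1}]' 40;  python3 - <<'E'
from h import *
a=grab_frame("side")
cv2.imwrite("pics/s4.png",cv2.resize(a[210:310,200:300,::-1],None,fx=4,fy=4,interpolation=2))
E
```

```text
clock: 8.5
tcp_pos: [0.6188, 0.0945, 0.1677]
orientation: [0.433, 3.109, 0.003]
contact_force: [-0.2, -0.5, -1.5]
grip_width: 0.0856
gripper_force: 0.0
```

View pics/s4.png

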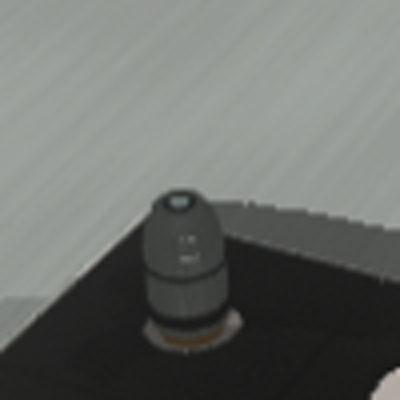

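The objective stands upright on the white floor of the small round cut-out, centred at crop (185,330). Next is the adapter.

```bash
python3 -m jog '[{"rx":0,"ry":0,"rz":0,"x":-0.065,"y":-0.98,"z":0,"jaw":1},{"rx":0,"ry":0,"rz":0,"x":-0.065,"y":-0.98,"z":0,"jaw":1},{"rx":0,"ry":0,"rz":0,"x":-0.065,"y":-0.98,"z":0,"jaw":1},{"rx":0,"ry":0,"rz":0,"x":-0.065,"y":-0.98,"z":0,"jaw":1},{"rx":0,"ry":0,"rz":0,"x":-0.065,"y":-0.98,"z":0,"jaw":1},{"rx":0,"ry":0,"rz":0,"x":-0.065,"y":-0.98,"z":0,"jaw":1},{"rx":0,"ry":0,"rz":0,"x":-0.065,"y":-0.98,"z":0,"jaw":1},{"rx":0,"ry":0,"rz":0,"x":-0.065,"y":-0.98,"z":0,"jaw":1}]' 40;  python3 -m jog '[{"rx":0,"ry":0,"rz":0,"x":0,"y":0,"z":-0.6,"jaw":1},{"rx":0,"ry":0,"rz":0,"x":0,"y":0,"z":-0.3,"jaw":1},{"rx":0,"ry":0,"rz":0,"x":0,"y":0,"z":0,"jaw":1}]' 40
```

```text
clock: 9.55
tcp_pos: [0.5854, -0.377, 0.1632]
orientation: [-0.433, -3.108, -0.003]
contact_force: [0.1, 0.2, -0.3]
grip_width: 0.0857
gripper_force: 0.0
clock: 9.93
tcp_pos: [0.5858, -0.3736, 0.1088]
orientation: [-0.43, -3.107, -0.004]
contact_force: [1.5, 0.6, -0.1]
grip_width: 0.0856
gripper_force: 0.0
```

```bash
python3 -m jog '[{"rx":0,"ry":0,"rz":0,"x":0.03,"y":-0.01,"z":-0.6,"jaw":1},{"rx":0,"ry":0,"rz":0,"x":0,"y":0,"z":-0.6,"jaw":1},{"rx":0,"ry":0,"rz":0,"x":0,"y":0,"z":-0.35,"jaw":1},{"rx":0,"ry":0,"rz":0,"x":0,"y":0,"z":-0.11,"jaw":1},{"rx":0,"ry":0,"rz":0,"x":0,"y":0,"z":0,"jaw":-1},{"rx":0,"ry":0,"rz":0,"x":0,"y":0,"z":0,"jaw":-1},{"rx":0,"ry":0,"rz":0,"x":0,"y":0,"z":0,"jaw":-1},{"rx":0,"ry":0,"rz":0,"x":0,"y":0,"z":0,"jaw":-1}]' 45;  python3 -m jog '[{"rx":0,"ry":0,"rz":0,"x":0,"y":0,"z":0,"jaw":-1},{"rx":0,"ry":0,"rz":0,"x":0,"y":0,"z":0,"jaw":-1}]' 45
```

```text
clock: 10.92
tcp_pos: [0.5897, -0.3773, 0.0142]
orientation: [0.433, 3.109, -0.001]
contact_force: [-0.0, 0.7, 5.8]
grip_width: 0.0524
gripper_force: 48.0
clock: 11.18
tcp_pos: [0.5897, -0.3773, 0.0142]
orientation: [0.433, 3.109, -0.001]
contact_force: [0.0, 1.5, 6.1]
grip_width: 0.0528
gripper_force: 48.0
```

```bash
python3 -m jog '[{"rx":0,"ry":0,"rz":0,"x":0,"y":0,"z":0.5,"jaw":-1},{"rx":0,"ry":0,"rz":0,"x":0,"y":0,"z":0.9,"jaw":-1},{"rx":0,"ry":0,"rz":0,"x":0,"y":0,"z":0.9,"jaw":-1},{"rx":0,"ry":0,"rz":0,"x":-0.18,"y":0.95,"z":0,"jaw":-1},{"rx":0,"ry":0,"rz":0,"x":-0.18,"y":0.95,"z":0,"jaw":-1},{"rx":0,"ry":0,"rz":0,"x":-0.18,"y":0.95,"z":0,"jaw":-1},{"rx":0,"ry":0,"rz":0,"x":-0.18,"y":0.95,"z":0,"jaw":-1},{"rx":0,"ry":0,"rz":0,"x":-0.18,"y":0.95,"z":0,"jaw":-1}]' 45; python3 -m jog '[{"rx":0,"ry":0,"rz":0,"x":-0.18,"y":0.95,"z":0,"jaw":-1},{"rx":0,"ry":0,"rz":0,"x":-0.18,"y":0.95,"z":0,"jaw":-1},{"rx":0,"ry":0,"rz":0,"x":-0.18,"y":0.95,"z":0,"jaw":-1},{"rx":0,"ry":0,"rz":0,"x":0,"y":0.3,"z":0,"jaw":-1},{"rx":0,"ry":0,"rz":0,"x":0,"y":0,"z":-0.6,"jaw":-1},{"rx":0,"ry":0,"rz":0,"x":0,"y":0,"z":0,"jaw":-1}]' 45
```

```text
clock: 12.18
tcp_pos: [0.5339, -0.0899, 0.1506]
orientation: [0.434, 3.111, 0.001]
contact_force: [0.8, 0.5, -1.1]
grip_width: 0.0525
gripper_force: 47.9
clock: 12.92
tcp_pos: [0.5003, 0.0962, 0.1127]
orientation: [-0.434, -3.107, 0.004]
contact_force: [-0.9, -1.0, -2.6]
grip_width: 0.0529
gripper_force: 48.2
```

```bash
python3 -m jog '[{"rx":0,"ry":0,"rz":0,"x":0.045,"y":0.09,"z":-0.6,"jaw":-1},{"rx":0,"ry":0,"rz":0,"x":0,"y":0,"z":-0.5,"jaw":-1},{"rx":0,"ry":0,"rz":0,"x":0,"y":0,"z":-0.15,"jaw":-1},{"rx":0,"ry":0,"rz":0,"x":0,"y":0,"z":0,"jaw":-1}]' 45; python3 - <<'E'
from h import *
a=grab_frame("side");print(get_obs()["tcp_pos"])
cv2.imwrite("pics/s5.png",cv2.resize(a[210:340,250:380,::-1],None,fx=4,fy=4,interpolation=2))
E
```

```text
clock: 13.42
tcp_pos: [0.5053, 0.102, 0.04]
orientation: [0.435, 3.111, -0.0]
contact_force: [0.1, -0.6, -1.9]
grip_width: 0.0523
gripper_force: 48.4
[0.5057637  0.10228449 0.04042543]
```

View pics/s5.png

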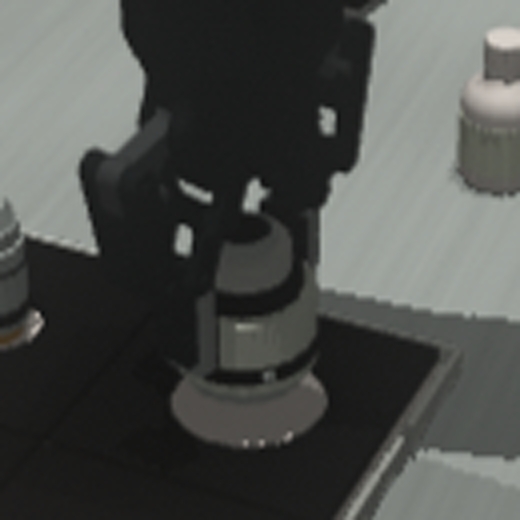

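The adapter foot (right edge at 312) hangs centred over the hole (170 to 328). I lower it.

```bash
python3 -m jog '[{"rx":0,"ry":0,"rz":0,"x":0,"y":0,"z":-0.15,"jaw":-1},{"rx":0,"ry":0,"rz":0,"x":0,"y":0,"z":-0.1,"jaw":-1},{"rx":0,"ry":0,"rz":0,"x":0,"y":0,"z":-0.03,"jaw":-1},{"rx":0,"ry":0,"rz":0,"x":0,"y":0,"z":0,"jaw":-1}]' 45
```

```text
clock: 13.98
tcp_pos: [0.5047, 0.1028, 0.0231]
orientation: [-0.433, -3.111, -0.001]
contact_force: [-3.1, 0.2, 8.0]
grip_width: 0.0527
gripper_force: 49.5
```

Contact came at the expected height. I release and go for the reflector.

```bash
python3 -m jog '[{"rx":0,"ry":0,"rz":0,"x":0,"y":0,"z":0,"jaw":0.6},{"rx":0,"ry":0,"rz":0,"x":0,"y":0,"z":0,"jaw":1},{"rx":0,"ry":0,"rz":0,"x":0,"y":0,"z":0,"jaw":1},{"rx":0,"ry":0,"rz":0,"x":0,"y":0,"z":0.3,"jaw":1},{"rx":0,"ry":0,"rz":0,"x":0,"y":0,"z":0.9,"jaw":1},{"rx":0,"ry":0,"rz":0,"x":0,"y":0,"z":0.9,"jaw":1},{"rx":0,"ry":0,"rz":0,"x":0,"y":0,"z":0.3,"jaw":1},{"rx":0,"ry":0,"rz":0,"x":0,"y":0,"z":0,"jaw":1}]' 40;  python3 - <<'E'
from h import *
a=grab_frame("side")
cv2.imwrite("pics/s6.png",cv2.resize(a[130:340,220:440,::-1],None,fx=2.7,fy=2.7,interpolation=2))
E
```

```text
clock: 14.98
tcp_pos: [0.506, 0.1031, 0.1688]
orientation: [0.433, 3.108, 0.004]
contact_force: [-0.1, 0.9, -0.2]
grip_width: 0.0855
gripper_force: 0.0
```

View pics/s6.png

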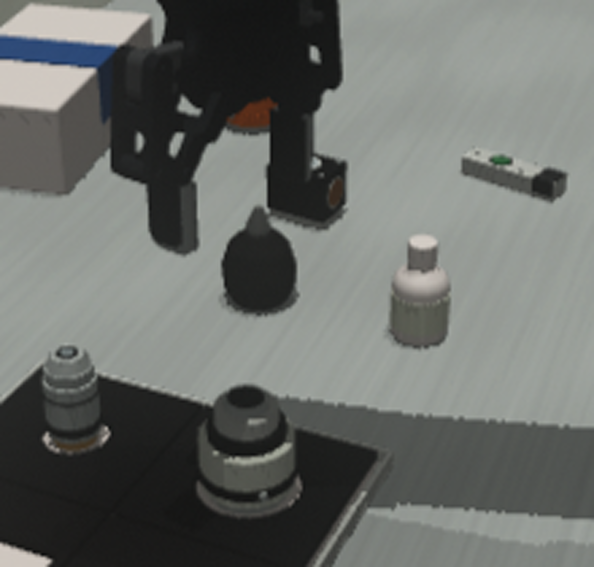

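Both sit upright in their cut-outs: the objective at crop (75,435), the adapter at (248,490). Blower and bottle are untouched. Now the reflector.

```bash
python3 -m jog '[{"rx":0,"ry":0,"rz":0.42,"x":0.23,"y":-0.94,"z":0,"jaw":1},{"rx":0,"ry":0,"rz":0,"x":0.23,"y":-0.94,"z":0,"jaw":1},{"rx":0,"ry":0,"rz":0,"x":0.23,"y":-0.94,"z":0,"jaw":1},{"rx":0,"ry":0,"rz":0,"x":0.23,"y":-0.94,"z":0,"jaw":1},{"rx":0,"ry":0,"rz":0,"x":0.23,"y":-0.94,"z":0,"jaw":1},{"rx":0,"ry":0,"rz":0,"x":0.23,"y":-0.94,"z":0,"jaw":1},{"rx":0,"ry":0,"rz":0,"x":0,"y":0,"z":-0.9,"jaw":1},{"rx":0,"ry":0,"rz":0,"x":0,"y":0,"z":0,"jaw":1}]' 40; python3 - <<'E'
from h import *
from scipy.spatial.transform import Rotation as R
o=get_obs();y=R.from_rotvec(o["orientation"]).as_matrix()[:,1];print(o["tcp_pos"],np.degrees(np.arctan2(y[1],y[0])))
E
```

```text
clock: 16.02
tcp_pos: [0.5836, -0.2345, 0.1075]
orientation: [-0.32, -3.114, -0.003]
contact_force: [0.1, 0.5, 0.2]
grip_width: 0.0852
gripper_force: 0.0
[ 0.58355872 -0.23449082  0.10745173] 78.27434549909228
```

```bash
python3 -m jog '[{"rx":0,"ry":0,"rz":0,"x":0.07,"y":0,"z":-0.6,"jaw":1},{"rx":0,"ry":0,"rz":0,"x":0,"y":0,"z":-0.6,"jaw":1},{"rx":0,"ry":0,"rz":0,"x":0,"y":0,"z":-0.25,"jaw":1},{"rx":0,"ry":0,"rz":0,"x":0,"y":0,"z":-0.1,"jaw":1},{"rx":0,"ry":0,"rz":0,"x":0,"y":0,"z":0,"jaw":-1},{"rx":0,"ry":0,"rz":0,"x":0,"y":0,"z":0,"jaw":-1},{"rx":0,"ry":0,"rz":0,"x":0,"y":0,"z":0,"jaw":-1},{"rx":0,"ry":0,"rz":0,"x":0,"y":0,"z":0,"jaw":-1}]' 40;  python3 -m jog '[{"rx":0,"ry":0,"rz":0,"x":0,"y":0,"z":0,"jaw":-1},{"rx":0,"ry":0,"rz":0,"x":0,"y":0,"z":0,"jaw":-1},{"rx":0,"ry":0,"rz":0,"x":0,"y":0,"z":0,"jaw":-1}]' 40
```

```text
clock: 17.02
tcp_pos: [0.5927, -0.2359, 0.0207]
orientation: [0.319, 3.123, -0.0]
contact_force: [0.3, 1.0, 6.5]
grip_width: 0.0353
gripper_force: 41.6
clock: 17.4
tcp_pos: [0.5927, -0.2359, 0.0207]
orientation: [0.319, 3.123, 0.0]
contact_force: [-0.8, 1.0, 6.2]
grip_width: 0.0358
gripper_force: 41.6
```

```bash
python3 -m jog '[{"rx":0,"ry":0,"rz":0,"x":0,"y":0,"z":0.5,"jaw":-1},{"rx":0,"ry":0,"rz":0,"x":0,"y":0,"z":0.9,"jaw":-1},{"rx":0,"ry":0,"rz":0,"x":0,"y":0,"z":0.9,"jaw":-1},{"rx":0,"ry":0,"rz":0.2,"x":-0.16,"y":0.94,"z":0,"jaw":-1},{"rx":0,"ry":0,"rz":0.2,"x":-0.16,"y":0.94,"z":0,"jaw":-1},{"rx":0,"ry":0,"rz":0.2,"x":-0.16,"y":0.94,"z":0,"jaw":-1},{"rx":0,"ry":0,"rz":0.16,"x":-0.16,"y":0.94,"z":0,"jaw":-1},{"rx":0,"ry":0,"rz":0,"x":-0.16,"y":0.94,"z":0,"jaw":-1}]' 40; python3 -m jog '[{"rx":0,"ry":0,"rz":0,"x":-0.16,"y":0.94,"z":0,"jaw":-1},{"rx":0,"ry":0,"rz":0,"x":-0.16,"y":0.94,"z":0,"jaw":-1},{"rx":0,"ry":0,"rz":0,"x":-0.16,"y":0.94,"z":0,"jaw":-1},{"rx":0,"ry":0,"rz":0,"x":0,"y":0,"z":0,"jaw":-1}]' 40;python3 - <<'E'
from h import *
from scipy.spatial.transform import Rotation as R
o=get_obs();y=R.from_rotvec(o["orientation"]).as_matrix()[:,1];print(o["tcp_pos"],np.degrees(np.arctan2(y[1],y[0])))
E
```

```text
clock: 18.4
tcp_pos: [0.5432, 0.048, 0.1577]
orientation: [0.111, 3.139, 0.0]
contact_force: [0.2, 1.0, -1.3]
grip_width: 0.0352
gripper_force: 40.8
clock: 18.9
tcp_pos: [0.5132, 0.2217, 0.1573]
orientation: [-0.097, -3.139, -0.003]
contact_force: [-0.6, -1.0, -0.8]
grip_width: 0.0351
gripper_force: 40.7
[0.51323519 0.22166107 0.15725816] 86.47078778905562
```

```bash
python3 -m jog '[{"rx":0,"ry":0,"rz":-0.05,"x":0,"y":-0.1,"z":-0.5,"jaw":-1},{"rx":0,"ry":0,"rz":0,"x":0,"y":0,"z":-0.7,"jaw":-1},{"rx":0,"ry":0,"rz":0,"x":0,"y":0,"z":-0.6,"jaw":-1},{"rx":0,"ry":0,"rz":0,"x":0,"y":0,"z":0,"jaw":-1},{"rx":0,"ry":0,"rz":0,"x":0,"y":0,"z":0,"jaw":-1}]' 40; python3 - <<'E'
from h import *
a=grab_frame("side");print(get_obs()["tcp_pos"])
cv2.imwrite("pics/s7.png",cv2.resize(a[230:410,200:360,::-1],None,fx=3.3,fy=3.3,interpolation=2))
E
```

```text
clock: 19.52
tcp_pos: [0.516, 0.2091, 0.0507]
orientation: [0.126, 3.138, 0.001]
contact_force: [0.2, -0.1, -1.0]
grip_width: 0.035
gripper_force: 40.6
[0.51630052 0.20949928 0.05110052]
```

View pics/s7.png

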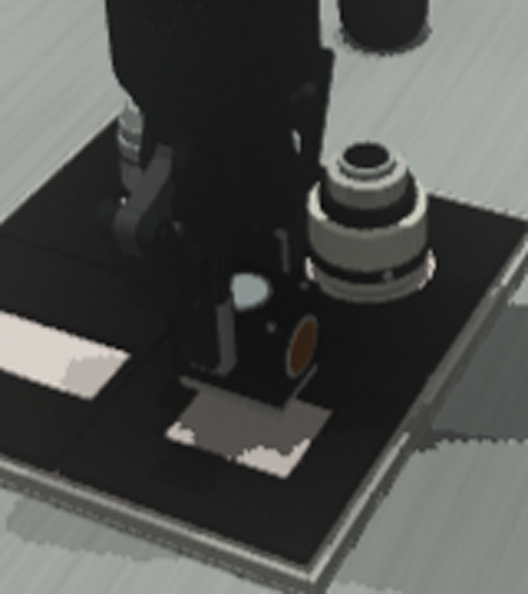

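```bash
python3 -m jog '[{"rx":0,"ry":0,"rz":0,"x":-0.05,"y":0.1,"z":0,"jaw":-1},{"rx":0,"ry":0,"rz":0,"x":0,"y":0,"z":0,"jaw":-1},{"rx":0,"ry":0,"rz":0,"x":0,"y":0,"z":-0.1,"jaw":-1},{"rx":0,"ry":0,"rz":0,"x":0,"y":0,"z":0,"jaw":-1}]' 40; python3 - <<'E'
from h import *
P=[ray("side",200+u/3.3,230+v/3.3,.0304)*1000 for u,v in((182,380),(288,408),(316,368))];print(np.round(P,1),"centre at old TCP (516,209)",((P[0]+P[2])/2).round(1))
a=grab_frame("side");print(get_obs()["tcp_pos"])
cv2.imwrite("pics/s8.png",cv2.resize(a[290:390,220:320,::-1],None,fx=5,fy=5,interpolation=2))
E
```

```text
clock: 20.08
tcp_pos: [0.5117, 0.2153, 0.043]
orientation: [-0.125, -3.138, 0.001]
contact_force: [-0.1, -0.1, -1.7]
grip_width: 0.0354
gripper_force: 40.6
[[533.5 222.7  30.4]
 [487.1 222.3  30.4]
 [485.9 197.3  30.4]] centre at old TCP (516,209) [509.7 210.   30.4]
[0.51178182 0.21529145 0.04315718]
```

View pics/s8.png

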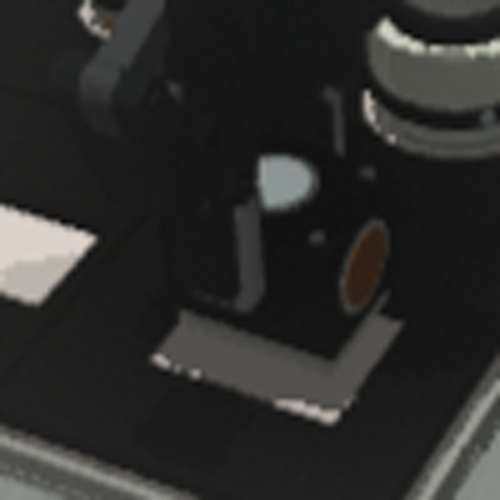

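```bash
python3 -m jog '[{"rx":0,"ry":0,"rz":0,"x":0.035,"y":0,"z":0,"jaw":-1},{"rx":0,"ry":0,"rz":0,"x":0,"y":0,"z":-0.1,"jaw":-1},{"rx":0,"ry":0,"rz":0,"x":0,"y":0,"z":-0.06,"jaw":-1},{"rx":0,"ry":0,"rz":0,"x":0,"y":0,"z":0,"jaw":-1}]' 40; python3 -m jog '[{"rx":0,"ry":0,"rz":0,"x":0,"y":0,"z":-0.03,"jaw":-1},{"rx":0,"ry":0,"rz":0,"x":0,"y":0,"z":-0.02,"jaw":-1},{"rx":0,"ry":0,"rz":0,"x":0,"y":0,"z":0,"jaw":-1}]' 40
```

```text
clock: 20.62
tcp_pos: [0.5138, 0.2153, 0.0334]
orientation: [-0.125, -3.138, 0.001]
contact_force: [-0.5, -0.0, -1.9]
grip_width: 0.0353
gripper_force: 40.6
clock: 21.0
tcp_pos: [0.5141, 0.2155, 0.0309]
orientation: [-0.125, -3.139, 0.0]
contact_force: [0.1, 0.2, -0.5]
grip_width: 0.0353
gripper_force: 40.6
```

```bash
python3 -m jog '[{"rx":0,"ry":0,"rz":0,"x":0,"y":0,"z":-0.02,"jaw":-1},{"rx":0,"ry":0,"rz":0,"x":0,"y":0,"z":-0.01,"jaw":-1},{"rx":0,"ry":0,"rz":0,"x":0,"y":0,"z":0,"jaw":-1}]' 40
```

```text
clock: 21.38
tcp_pos: [0.5142, 0.2156, 0.0297]
orientation: [0.125, 3.139, 0.001]
contact_force: [-3.0, -0.9, 5.5]
grip_width: 0.0353
gripper_force: 41.6
```

Seated. I release and go for the slider.

```bash
python3 -m jog '[{"rx":0,"ry":0,"rz":0,"x":0,"y":0,"z":0,"jaw":0.4},{"rx":0,"ry":0,"rz":0,"x":0,"y":0,"z":0,"jaw":1},{"rx":0,"ry":0,"rz":0,"x":0,"y":0,"z":0,"jaw":1},{"rx":0,"ry":0,"rz":0,"x":0,"y":0,"z":0.3,"jaw":1},{"rx":0,"ry":0,"rz":0,"x":0,"y":0,"z":0.9,"jaw":1},{"rx":0,"ry":0,"rz":0,"x":0,"y":0,"z":0.9,"jaw":1},{"rx":0,"ry":0,"rz":-0.3,"x":0,"y":-0.5,"z":0.3,"jaw":1},{"rx":0,"ry":0,"rz":-0.3,"x":-0.1,"y":-0.95,"z":0,"jaw":1}]' 40; python3 -m jog '[{"rx":0,"ry":0,"rz":-0.3,"x":-0.1,"y":-0.97,"z":0,"jaw":1},{"rx":0,"ry":0,"rz":-0.3,"x":-0.1,"y":-0.97,"z":0,"jaw":1},{"rx":0,"ry":0,"rz":-0.26,"x":-0.15,"y":-0.97,"z":0,"jaw":1},{"rx":0,"ry":0,"rz":0,"x":-0.15,"y":-0.97,"z":0,"jaw":1},{"rx":0,"ry":0,"rz":0,"x":-0.15,"y":-0.97,"z":0,"jaw":1},{"rx":0,"ry":0,"rz":0,"x":-0.15,"y":-0.97,"z":0,"jaw":1},{"rx":0,"ry":0,"rz":0,"x":-0.12,"y":-0.97,"z":0,"jaw":1},{"rx":0,"ry":0,"rz":0,"x":0,"y":0,"z":0,"jaw":1}]' 40;python3 - <<'E'
from h import *
from scipy.spatial.transform import Rotation as R
o=get_obs();y=R.from_rotvec(o["orientation"]).as_matrix()[:,1];print(o["tcp_pos"],np.degrees(np.arctan2(y[1],y[0])))
E
```

```text
clock: 22.38
tcp_pos: [0.51, 0.1301, 0.1763]
orientation: [0.285, 3.123, 0.006]
contact_force: [2.1, -1.2, -0.7]
grip_width: 0.0849
gripper_force: 0.0
clock: 23.38
tcp_pos: [0.4511, -0.2845, 0.1747]
orientation: [0.537, 3.093, -0.004]
contact_force: [0.1, 1.1, 0.4]
grip_width: 0.0853
gripper_force: 0.0
[ 0.45107191 -0.28453269  0.17473229] 70.31393104577491
```

```bash
python3 -m jog '[{"rx":0,"ry":0,"rz":0,"x":0.03,"y":-0.93,"z":0,"jaw":1},{"rx":0,"ry":0,"rz":0,"x":0,"y":0,"z":-0.9,"jaw":1},{"rx":0,"ry":0,"rz":0,"x":0,"y":0,"z":-0.8,"jaw":1},{"rx":0,"ry":0,"rz":0,"x":0,"y":0,"z":-0.4,"jaw":1},{"rx":0,"ry":0,"rz":0,"x":0,"y":0,"z":0,"jaw":1},{"rx":0,"ry":0,"rz":0,"x":0,"y":0,"z":0,"jaw":1}]' 40
```

```text
clock: 24.12
tcp_pos: [0.4558, -0.3347, 0.0486]
orientation: [0.522, 3.096, -0.001]
contact_force: [0.1, -0.4, -0.1]
grip_width: 0.0856
gripper_force: 0.0
```

```bash
python3 -m jog '[{"rx":0,"ry":0,"rz":0,"x":-0.05,"y":-0.1,"z":0,"jaw":1},{"rx":0,"ry":0,"rz":0,"x":0,"y":0,"z":-0.4,"jaw":1},{"rx":0,"ry":0,"rz":0,"x":0,"y":0,"z":-0.26,"jaw":1},{"rx":0,"ry":0,"rz":0,"x":0,"y":0,"z":0,"jaw":1},{"rx":0,"ry":0,"rz":0,"x":0,"y":0,"z":0,"jaw":1}]' 40
```

```text
clock: 24.75
tcp_pos: [0.452, -0.3411, 0.0081]
orientation: [0.523, 3.097, -0.001]
contact_force: [0.6, 0.6, 0.2]
grip_width: 0.0853
gripper_force: 0.0
```

```bash
python3 -m jog '[{"rx":0,"ry":0,"rz":0,"x":0,"y":0,"z":0,"jaw":-1},{"rx":0,"ry":0,"rz":0,"x":0,"y":0,"z":0,"jaw":-1},{"rx":0,"ry":0,"rz":0,"x":0,"y":0,"z":0,"jaw":-1},{"rx":0,"ry":0,"rz":0,"x":0,"y":0,"z":0,"jaw":-1},{"rx":0,"ry":0,"rz":0,"x":0,"y":0,"z":0,"jaw":-1},{"rx":0,"ry":0,"rz":0,"x":0,"y":0,"z":0,"jaw":-1},{"rx":0,"ry":0,"rz":0,"x":0,"y":0,"z":0.1,"jaw":-1},{"rx":0,"ry":0,"rz":0,"x":0,"y":0,"z":0.2,"jaw":-1}]' 60; python3 -m jog '[{"rx":0,"ry":0,"rz":0,"x":0,"y":0,"z":0.4,"jaw":-1},{"rx":0,"ry":0,"rz":0,"x":0,"y":0,"z":0,"jaw":-1}]' 60
```

```text
clock: 25.75
tcp_pos: [0.4513, -0.3404, 0.0256]
orientation: [-0.523, -3.097, -0.001]
contact_force: [-0.0, -0.3, -0.6]
grip_width: 0.02
gripper_force: 58.8
clock: 26.0
tcp_pos: [0.4529, -0.3416, 0.0514]
orientation: [0.522, 3.094, -0.002]
contact_force: [1.1, 0.6, -0.9]
grip_width: 0.0197
gripper_force: 58.8
```

```bash
python3 -m jog '[{"rx":0,"ry":0,"rz":0,"x":0,"y":0,"z":0.8,"jaw":-1},{"rx":0,"ry":0,"rz":0,"x":0,"y":0,"z":0.9,"jaw":-1},{"rx":0,"ry":0,"rz":0,"x":0.28,"y":0.91,"z":0,"jaw":-1},{"rx":0,"ry":0,"rz":0.3,"x":0.28,"y":0.91,"z":0,"jaw":-1},{"rx":0,"ry":0,"rz":0.3,"x":0.28,"y":0.91,"z":0,"jaw":-1},{"rx":0,"ry":0,"rz":0.3,"x":0.28,"y":0.91,"z":0,"jaw":-1},{"rx":0,"ry":0,"rz":0.3,"x":0.28,"y":0.91,"z":0,"jaw":-1},{"rx":0,"ry":0,"rz":0.31,"x":0.28,"y":0.91,"z":0,"jaw":-1}]' 60; python3 -m jog '[{"rx":0,"ry":0,"rz":0,"x":0.28,"y":0.91,"z":0,"jaw":-1},{"rx":0,"ry":0,"rz":0,"x":0.28,"y":0.91,"z":0,"jaw":-1},{"rx":0,"ry":0,"rz":0,"x":0.28,"y":0.91,"z":0,"jaw":-1},{"rx":0,"ry":0,"rz":0,"x":0.28,"y":0.91,"z":0,"jaw":-1},{"rx":0,"ry":0,"rz":0,"x":0,"y":0,"z":0,"jaw":-1},{"rx":0,"ry":0,"rz":0,"x":0,"y":0,"z":0,"jaw":-1}]' 60;python3 - <<'E'
from h import *
from scipy.spatial.transform import Rotation as R
o=get_obs();y=R.from_rotvec(o["orientation"]).as_matrix()[:,1];print(o["tcp_pos"],np.degrees(np.arctan2(y[1],y[0])))
E
```

```text
clock: 27.0
tcp_pos: [0.5526, -0.0111, 0.1511]
orientation: [-0.108, -3.139, -0.0]
contact_force: [0.5, -0.4, -0.5]
grip_width: 0.0203
gripper_force: 59.0
clock: 27.75
tcp_pos: [0.6192, 0.2047, 0.1507]
orientation: [-0.111, -3.138, 0.002]
contact_force: [0.1, -0.2, -1.4]
grip_width: 0.0204
gripper_force: 59.1
[0.61920635 0.20473642 0.15065271] 85.95511246110473
```

```bash
python3 -m jog '[{"rx":0,"ry":0,"rz":0,"x":0.045,"y":0.04,"z":-0.6,"jaw":-1},{"rx":0,"ry":0,"rz":0,"x":0,"y":0,"z":-0.8,"jaw":-1},{"rx":0,"ry":0,"rz":0,"x":0,"y":0,"z":-0.4,"jaw":-1},{"rx":0,"ry":0,"rz":0,"x":0,"y":0,"z":0,"jaw":-1},{"rx":0,"ry":0,"rz":0,"x":0,"y":0,"z":0,"jaw":-1}]' 60; python3 - <<'E'
from h import *
a=grab_frame("side");print(get_obs()["tcp_pos"])
cv2.imwrite("pics/s9.png",cv2.resize(a[260:380,140:300,::-1],None,fx=5,fy=5,interpolation=2))
E
```

```text
clock: 28.38
tcp_pos: [0.6234, 0.2066, 0.0448]
orientation: [0.114, 3.138, 0.0]
contact_force: [-0.1, 0.2, 0.1]
grip_width: 0.0203
gripper_force: 59.0
[0.62363957 0.20709153 0.04517688]
```

View pics/s9.png

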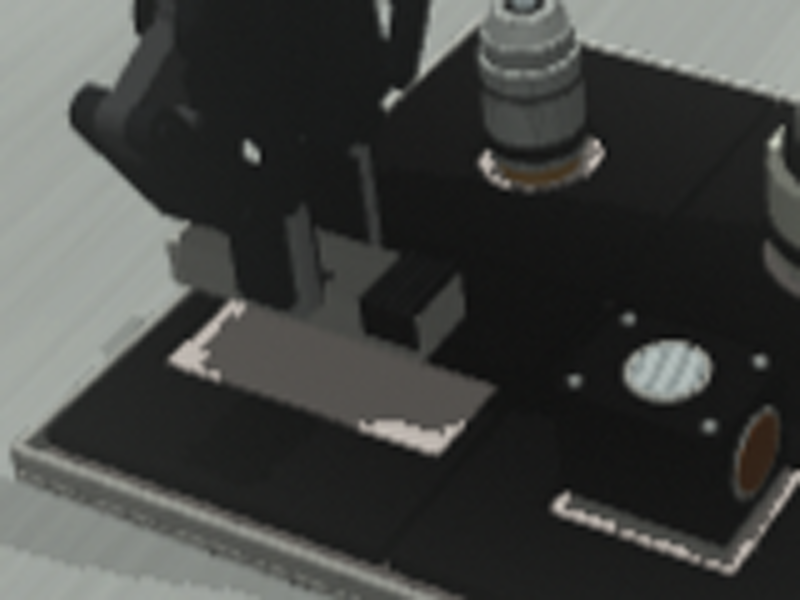

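The reflector is seated with a white margin at (560,500) and (730,570). The slider hangs over the slot, with its near bottom edge from about (175,285) to (422,361). I cast rays to check.

```bash
python3 - <<'E'
from h import *
f=lambda u,v,z:(ray("side",140+u/5,260+v/5,z)*1000).round(1)
print("slider",f(175,285,.0367),f(422,361,.0367),f(464,312,.0367)); print("mid(diag)",(f(175,285,.0367)+f(464,312,.0367))/2)
print("slot",f(168,358,.009),f(440,455,.009),f(497,388,.009),(f(168,358,.009)+f(497,388,.009))/2)
E
```

```text
slider [661.9 217.   36.7] [580.5 220.6  36.7] [579.9 198.7  36.7]
mid(diag) [620.9  207.85  36.7 ]
slot [668.3 218.3   9. ] [575.2 225.8   9. ] [573.6 196.3   9. ] [620.95 207.3    9.  ]
```

Centred to within a millimetre, so I lower it.

```bash
python3 -m jog '[{"rx":0,"ry":0,"rz":0,"x":0,"y":0,"z":-0.2,"jaw":-1},{"rx":0,"ry":0,"rz":0,"x":0,"y":0,"z":-0.17,"jaw":-1},{"rx":0,"ry":0,"rz":0,"x":0,"y":0,"z":-0.06,"jaw":-1},{"rx":0,"ry":0,"rz":0,"x":0,"y":0,"z":0,"jaw":-1}]' 60
```

```text
clock: 28.92
tcp_pos: [0.6223, 0.2077, 0.0174]
orientation: [-0.111, -3.139, 0.0]
contact_force: [0.1, 0.1, -0.4]
grip_width: 0.0196
gripper_force: 59.1
```

```bash
python3 -m jog '[{"rx":0,"ry":0,"rz":0,"x":0,"y":0,"z":-0.02,"jaw":-1},{"rx":0,"ry":0,"rz":0,"x":0,"y":0,"z":0,"jaw":-1}]' 60
```

```text
clock: 29.18
tcp_pos: [0.6226, 0.2078, 0.017]
orientation: [0.111, 3.139, 0.0]
contact_force: [-2.3, -0.1, 4.7]
grip_width: 0.0202
gripper_force: 59.7
```

```bash
python3 -m jog '[{"rx":0,"ry":0,"rz":0,"x":0,"y":0,"z":0,"jaw":0},{"rx":0,"ry":0,"rz":0,"x":0,"y":0,"z":0,"jaw":0.5},{"rx":0,"ry":0,"rz":0,"x":0,"y":0,"z":0.1,"jaw":1},{"rx":0,"ry":0,"rz":0,"x":0,"y":0,"z":0.4,"jaw":1},{"rx":0,"ry":0,"rz":0,"x":0,"y":0,"z":0.9,"jaw":1},{"rx":0,"ry":0,"rz":0,"x":0,"y":0,"z":0.9,"jaw":1},{"rx":0,"ry":0,"rz":0,"x":0,"y":0,"z":0.9,"jaw":1},{"rx":0,"ry":0,"rz":0,"x":0,"y":0,"z":0,"jaw":1}]' 40; python3 - <<'E'
from h import *
a=grab_frame("side");print(get_obs()["tcp_pos"])
cv2.imwrite("pics/s10.png",cv2.resize(a[150:410,140:440,::-1],None,fx=2.3,fy=2.3,interpolation=2))
E
```

```text
clock: 30.18
tcp_pos: [0.6255, 0.2081, 0.2141]
orientation: [0.112, 3.131, 0.007]
contact_force: [0.2, -0.3, -1.0]
grip_width: 0.0853
gripper_force: 0.0
[0.62378473 0.20792578 0.21120877]
```

View pics/s10.png

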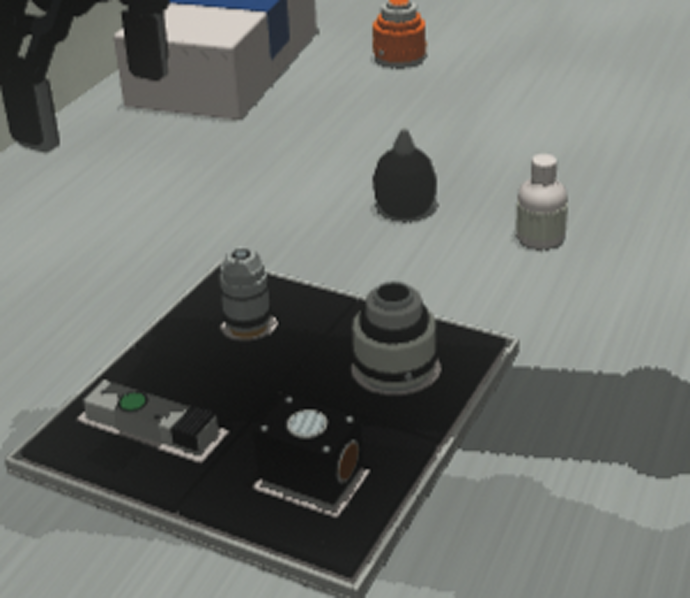

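All four are seated in their matching inserts: objective (248,325), adapter (395,370), reflector (312,490) and slider (150,430). Blower, bottle and the orange look-alike have not moved.

```bash
python3 -c "
from bench import r
print(r.hand_in())"
```

```text
the job is handed in; nothing more can be done
None
```

The objective, camera adapter, reflector block and analyser slider are each seated upright in their matching cut-outs, with the blower, cleaner bottle and orange look-alike untouched, and the job was handed in at about 30 s.

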